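Eject a resin block from its mould and box it

ROBOT

A 6-joint arm with a two-finger parallel gripper is mounted at the origin on the work surface; the furniture and walls round the work are solid. World frame = base frame: x ahead of the robot, y to its left, z up, the work surface at z = 0. Lengths are in m, angles in degrees, forces in N, time in s.
With the tool pointing down it reaches from about 0.325 to 0.85 m from the base axis. Payload 15.5 kg.
Tool frame: the origin (TCP) lies midway between the tips of the shut fingers; the grasp point (between the pads) lies 19 mm behind it; z points along the fingers, y is the line along which they close (so a half turn about z gives the same grasp; the last joint's range is limited). The gripper opens to 91 mm and grips with 3 to 60 N. Pads are 32 mm wide; open, the fingers measure 118 mm over their backs; the gripper's body (76 mm by 178 mm) begins 60 mm behind the grasp point.
Start: joints at [62.137, 28.281, 77.091, -0, 74.628, -5.472], TCP at [0.238, 0.578, 0.214] pointing down, gripper open.
Joint ranges: [-166.48, 166.48], [-47.26, 123.95], [12.59, 153.08], [-70.14, 250.14], [6.76, 159.57], [-176.63, 176.63]. Speed limits (degrees/s): [108.29, 108.29, 147.25, 172.46, 172.46, 172.46].

INTERFACE

Orientations are given as a 3x3 rotation matrix whose columns are the frame's x, y, z axes.
In Python, from bench import ctrl gives the robot as it stands. The module is installed in compiled form; this text tells all that it offers. Calls block until the motion is done:
- ctrl.goto(position, orientation): joint-space move of the TCP to a pose.
- ctrl.move_l(position, vel=0.15, ori=None, contact_N=None): straight line of the TCP; ori=None keeps the orientation; vel is the mean speed in m/s. With contact_N (N) it stops when the force on the tool has changed by that much, and returns True; else False.
- ctrl.movej(angles): joint-space move.
- ctrl.command_gripper(opening): opening from 0.0 (shut) to 1.0 (fully open); the grip force is fixed at half the most; returns when the fingers have stopped.
- ctrl.sleep(seconds).
- ctrl.ik(position, orientation): joint angles nearest the present ones, or None.
- ctrl.read_camera(name): name is "scene" or "side" or "wrist"; returns the picture (400x640x3 uint8, blue, green, red); there is no depth.
- ctrl.camera_params(name): a dict with "fx", "fy", "cx", "cy" (pixels), "D" ([k1, k2, p1, p2, k3] as OpenCV has them; the pictures are not rectified), "pose" (4x4, takes a point from camera to world coordinates); the wrist camera has in their place "T_tool_cam" (4x4, takes a point from camera to tool coordinates, whose origin is the TCP and whose axes are the flange's). Camera axes: x right, y up, looking along -z (the intrinsics and any distortion apply to the point x, -y, -z); pixel columns grow to the right and rows downward; lengths in m; the calibration is good to about 2 mm. A picture is of the moment at which its call begins: read the wrist's pose just before it. camera_params takes no time and is no camera call.
A pose or a line that the arm cannot do raises ctrl.MotionError and nothing moves.
- ctrl.sign_off(): hands the job in; it is judged then, once.
Readings, each from a call of its own:
- ctrl.current_t(): time.
- ctrl.current_q(): joint angles.
- ctrl.current_dq(): joint speeds.
- ctrl.current_effort(): joint torques, N m.
- ctrl.current_tool_pos(): TCP position.
- ctrl.current_eef_rot(): TCP orientation.
- ctrl.current_contact_force(): force on the tool from outside, world axes, zero at the start.
- ctrl.current_wrist_torque(): the same for the moment, N m.
- ctrl.current_grip_width(): opening from 0.0 (shut) to 1.0 (fully open).
- ctrl.current_grasp_force(): force on a finger pad.
Only numpy, scipy, OpenCV 4.12 (cv2) and the standard library are available. Lean on these libraries where they do the work, as an engineer would, in place of code of your own. Each camera call takes 0.05 s, during which the arm holds its last target. There are 200 camera calls.

TASK

Free the cast resin block from its tight metal mould by pressing the mould's ejector lever all the way down, so that the plunger pokes the block up from below. Then lay the block flat in the open ivory slide box, same face up, and close the box's lid fully. Leave the two stain bottles beside the work standing where they are.

Things in the scene. Friction and masses are not known exactly. Their poses are not given: they have to be found in the camera images.
- fixture: Aluminium demoulding fixture, fixed to the bench, foot 156 (x) x 96 (y) x 8 mm. Origin: centre of the foot's underside. Its x axis points from the mould (centre at x = -46 mm, the fixture's highest part) to the lever's paddle (x = +55 mm with the lever up, +61 mm with it down). The mould is 63 (x) x 96 (y) mm, its flat top at z = 97 mm
- recess (a point): Centre of the floor of the mould's recess, at z = 70 mm, directly over the 24 mm access hole; its axes are the fixture's. The recess is 43 (x) x 73 (y) mm and 27 mm deep
- lever (a joint): Ejector lever, rad: 0 = up (start), 0.56 = fully down on its stop. Pressing its free end down drives a 20 mm round plunger straight up through the access hole and lifts the block about 20 mm: 17 mm of it then stands above the mould. It takes 6 to 10 N at the paddle (more at the stop), is stiff, stays where it is left and keeps the block raised
- paddle (a point): Middle of the top face of the steel lever's ribbed paddle (34 mm along the lever, 46 mm across), the place to press with closed fingers. About 68 mm above the bench with the lever up and 32 mm with it down (it also shifts a few mm along the lever)
- block: Cast white resin specimen block, 40 (x) x 70 (y) x 24 mm (z), 0.12 kg, a flat grey metal coupon in its upper face. Origin: centre of its underside; z points up at the start. At the start it sits in the recess, 3 mm below the mould's top and 1.5 mm clear on each side, so that it cannot be gripped
- box: Ivory slide box, fixed, 98 (x) x 168 (y) x 34 mm when closed. Origin: centre of its underside; the lid hinges on its +x long side. Empty inner floor at z = 2 mm, x from -45 to +42 mm, y from -82 to +82 mm; walls 2 to 3 mm thick, rim at z = 21 mm. Closed, it has 30 mm between floor and lid: the block fits only lying flat
- box_lid (a joint): Hinge of the box's lid, rad: 0 = closed, 1.75 = fully open. Hinge line parallel to the box's y axis at x = 46 mm, z = 22 mm in its frame. At the start the lid stands open just past upright (about 1.7), leaning away from the box, its top edge about 115 mm high; pushed from behind past upright it falls shut by itself
- lid_edge (a point): Middle of the outer side of the lid's free edge (93 mm from the hinge line, 6 mm from the outer face); the lid is a shell 12 mm thick and 168 mm long
- violet: Stain bottle with white nozzle cap, 47 mm across, 104 mm high; origin at its underside's centre; leave alone
- rose: Stain bottle with red nozzle cap, 39 mm across, 118 mm high; origin at its underside's centre; leave alone

How it is judged (in metres and radians):
On the way, in this order (a step that is already met when the one before it is completed fails the run):
1. the lever is down and the block stands poked up out of the mould on the plunger, untouched by the fingers (value of joint lever above 0.45 rad and z of block in the frame of fixture above 0.083 m and horizontal distance between block and recess below 0.01 m and angle between block's own z axis and vertical below 0.2 rad and contact force between the fingers and block below 0.3 N), for 0.2 s.
2. the block lies flat on the floor of the box, same face up (x of block in the frame of box between -0.045 and 0.042 m and y of block in the frame of box between -0.082 and 0.082 m and z of block in the frame of box below 0.007 m and angle between block's own z axis and vertical below 0.12 rad), for 0.2 s.
At the end, for the whole second after the job is handed in: The block lies flat (within 7 degrees), same face up, at rest on the floor of the slide box, the lid shut (below 0.04 rad). Before, the lever was pressed beyond 0.45 rad and the block stood 13 mm or more up on the plunger, not gripped. The two stain bottles moved no more than 30 mm (all of step 2 and value of joint box_lid below 0.04 rad and linear speed of block below 0.02 m/s); the robot touches nothing.
It fails at once if the white-capped stain bottle is moved more than 30 mm (distance of violet from where it was at the start of the episode above 0.03 m).
It fails at once if the red-capped stain bottle is moved more than 30 mm (distance of rose from where it was at the start of the episode above 0.03 m).
It also fails if it takes over 72 s, if anything falls off the work surface, if the arm or the gripper's body presses on something with over 40 N, if the wrist force passes 120 N, or if a joint passes its speed limit or range.

## Working session

There is one attempt and no reset: what is moved stays moved. The work goes in short steps, each a Python script; the robot and the scene stay as the last script left them, time stands still between calls to the robot, and variables do not carry over. Pictures are saved under pics/ and viewed, at most 10 in all, crops included, and the job is handed in when it is done.

```bash
mkdir -p pics; python3 - <<'E'
from bench import ctrl
import cv2,numpy as np
np.set_printoptions(precision=4,suppress=True)
for n in("scene","side","wrist"):
    cv2.imwrite(f"pics/{n}0.png",ctrl.read_camera(n)); print(n,ctrl.camera_params(n))
print(ctrl.current_eef_rot(),ctrl.current_tool_pos(),ctrl.current_t())
E
```

```text
scene {'fx': 508.1127256311907, 'fy': 508.1127256311907, 'cx': 316.4558256498615, 'cy': 196.4273335659599, 'D': array([-0.0624,  0.    ,  0.    ,  0.    ,  0.    ]), 'pose': array([[ 0.9975,  0.0621, -0.0349,  0.3827],
       [-0.0712,  0.8671, -0.4931, -0.7343],
       [-0.0003,  0.4943,  0.8693,  1.353 ],
       [ 0.    ,  0.    ,  0.    ,  1.    ]])}
side {'fx': 366.25664731375855, 'fy': 366.25664731375855, 'cx': 317.5733511603327, 'cy': 200.9303252103576, 'D': array([-0.0237,  0.    ,  0.    ,  0.    ,  0.    ]), 'pose': array([[-0.9992,  0.0071, -0.0394,  0.4013],
       [-0.0386, -0.4277,  0.9031,  0.7653],
       [-0.0104,  0.9039,  0.4276,  0.4358],
       [ 0.    ,  0.    ,  0.    ,  1.    ]])}
wrist {'fx': 282.17950445855513, 'fy': 282.17950445855513, 'cx': 325.0813684571833, 'cy': 198.58130627328214, 'D': array([-0.0239,  0.    ,  0.    ,  0.    ,  0.    ]), 'T_tool_cam': array([[ 0.0001,  0.9624,  0.2715,  0.0777],
       [ 1.    ,  0.    , -0.0005,  0.0005],
       [-0.0005,  0.2715, -0.9624, -0.1715],
       [ 0.    ,  0.    ,  0.    ,  1.    ]])}
[[-0.9246  0.3809 -0.0005]
 [ 0.3809  0.9246 -0.0008]
 [ 0.0001 -0.0009 -1.    ]] [0.2379 0.5776 0.2135] 0.15
```

View pics/scene0.png

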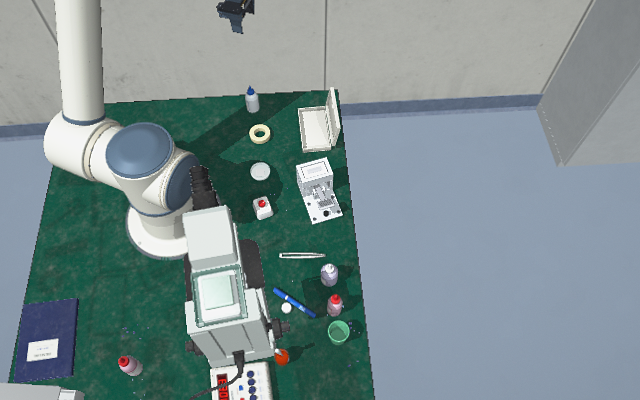

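View pics/side0.png

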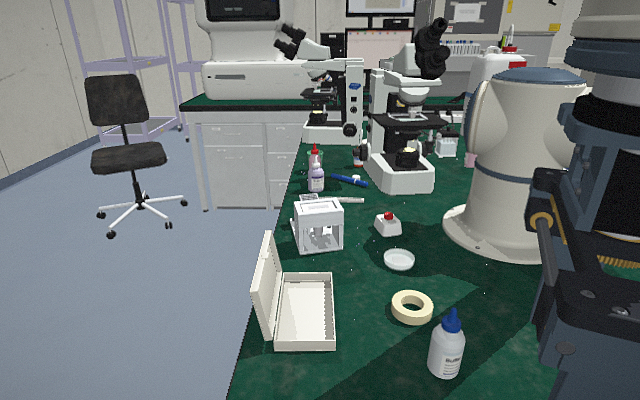

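The scene view shows the box at about (318,128) with its lid open on the right, and the fixture at (318,190) with its mould uppermost and its paddle towards the bottom. The bottles are at (329,272) and (335,305). I'll enlarge these areas to read corners.

```bash
cat > h.py <<'E'
from bench import ctrl
import cv2,numpy as np
np.set_printoptions(precision=4,suppress=True)
F=np.diag([1,-1,-1.])
def pose(n):
    p=ctrl.camera_params(n)
    if n!="wrist": T=p["pose"]
    else:
        W=np.eye(4);W[:3,:3]=ctrl.current_eef_rot();W[:3,3]=ctrl.current_tool_pos();T=W@p["T_tool_cam"]
    return p,np.array(T)
def K(p): return np.array([[p["fx"],0,p["cx"]],[0,p["fy"],p["cy"]],[0,0,1]])
def px2w(n,uv,z,pt=None):
    p,T=pt or pose(n)
    q=cv2.undistortPoints(np.array(uv,float).reshape(-1,1,2),K(p),p["D"])[:,0]
    d=np.c_[q,np.ones(len(q))]@F@T[:3,:3].T
    z=np.broadcast_to(z,len(q))
    return T[:3,3]+d*((z-T[2,3])/d[:,2])[:,None]
def w2px(n,X,pt=None):
    p,T=pt or pose(n)
    c=(np.atleast_2d(X)-T[:3,3])@T[:3,:3]@F
    return cv2.projectPoints(c,np.zeros(3),np.zeros(3),K(p),p["D"])[0][:,0]
E
python3 - <<'E'
from h import *
s=cv2.imread("pics/scene0.png")
a=cv2.resize(s[85:235,285:355],None,fx=5.3,fy=4,interpolation=cv2.INTER_CUBIC)
a=cv2.resize(s[85:230,285:350],None,fx=4,fy=4,interpolation=cv2.INTER_CUBIC)
b=cv2.imread("pics/side0.png")[190:360,240:350]
b=cv2.resize(b,None,fx=3.4,fy=3.4,interpolation=cv2.INTER_CUBIC)
H=max(a.shape[0],b.shape[0]);c=np.zeros((H,a.shape[1]+b.shape[1],3),np.uint8)
c[:a.shape[0],:a.shape[1]]=a;c[:b.shape[0],a.shape[1]:]=b
cv2.imwrite("pics/crop0.png",c);print(c.shape)
print(px2w("scene",[(318,190),(320,128),(329,280),(335,312),(316,170),(325,212)],[0,0,0,0,.097,.03]))
E
```

```text
(580, 634, 3)
[[ 0.4434  0.0556  0.    ]
 [ 0.4674  0.2931  0.    ]
 [ 0.4529 -0.2384  0.    ]
 [ 0.4616 -0.3312  0.    ]
 [ 0.4382  0.0672  0.097 ]
 [ 0.4572 -0.0382  0.03  ]]
```

View pics/crop0.png

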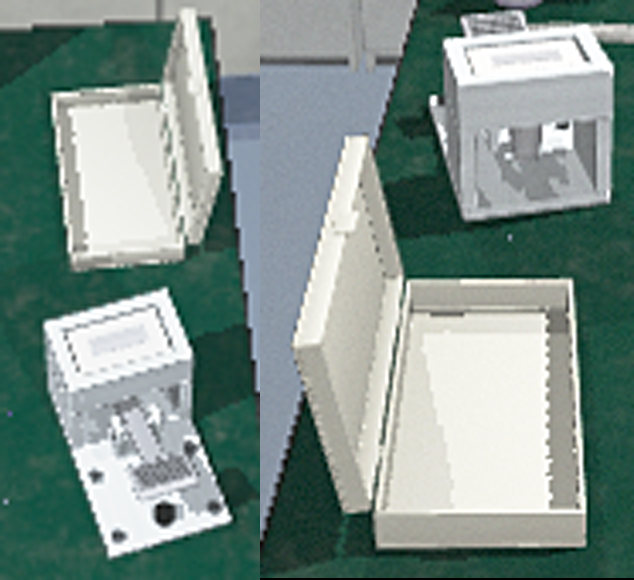

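The crop shows the mould top's corners at (43,324), (168,288), (192,350) and (65,395). The box rim's left corners are at (52,92) and (72,257), and the paddle is near (168,472). I'll refine with wrist views from above the fixture and above the box.

```bash
python3 - <<'E'
from h import *
P=lambda l:[(285+u/4,85+v/4) for u,v in l]
m=px2w("scene",P([(43,324),(168,288),(192,350),(65,395)]),.097);print(m,m.mean(0))
print(px2w("scene",P([(52,92),(72,257),(182,250),(168,472)]),[.021,.021,.021,.068]))
R=np.array([[0,1,0],[1,0,0],[0,0,-1.]])   # tool x->world +y, y->+x
# camera sits at tool +x 78mm looking slightly toward... 
def ok(R,p):
    return ctrl.ik(p,R)
for R_,name in((R,'xy'),(np.diag([-1,1,-1.]),'-x'),(np.array([[0,-1,0],[-1,0,0],[0,0,-1.]]),'-y')):
    print(name,[ok(R_,p) for p in ([.45,0,.3],[.4,.05,.3],[.47,.29,.3])])
E
```

```text
[[0.3797 0.0854 0.097 ]
 [0.4741 0.1106 0.097 ]
 [0.4871 0.055  0.097 ]
 [0.3924 0.0233 0.097 ]] [0.4333 0.0685 0.097 ]
[[ 0.3987  0.3661  0.021 ]
 [ 0.4057  0.1968  0.021 ]
 [ 0.4937  0.1973  0.021 ]
 [ 0.4631 -0.0293  0.068 ]]
xy [array([-7.6109,  9.0147, 92.6795, -0.    , 78.3058, -7.6109]), array([-1.3773,  4.7234, 97.8432, -0.    , 77.4334, -1.3773]), array([25.4801, 18.085 , 80.073 , -0.    , 81.842 , 25.4801])]
-x [array([ -7.6109,   9.0147,  92.6795,  -0.    ,  78.3058, -97.6109]), array([ -1.3773,   4.7234,  97.8432,  -0.    ,  77.4334, -91.3773]), array([ 25.4801,  18.085 ,  80.073 ,  -0.    ,  81.842 , -64.5199])]
-y [array([ -7.6109,   9.0147,  92.6795,  -0.    ,  78.3058, 172.3891]), None, array([  25.4801,   18.085 ,   80.073 ,   -0.    ,   81.842 , -154.5199])]
```

```bash
python3 - <<'E'
from h import *
import pickle
R=np.array([[0,1,0],[1,0,0],[0,0,-1.]])
D={}
for n,p in(("box",[.45,.17,.27]),("fix",[.44,-.07,.25])):
    ctrl.goto(p,R); ctrl.sleep(.2); pt=pose("wrist"); im=ctrl.read_camera("wrist")
    D[n]=pt; cv2.imwrite(f"pics/w_{n}.png",im); print(ctrl.current_tool_pos(),ctrl.current_contact_force())
pickle.dump(D,open("D.pkl","wb"))
print(w2px("wrist",[[.4331,.0685,.097],[.463,-.03,.068]],D["fix"]),ctrl.current_t())
E
```

```text
[0.4499 0.1705 0.2699] [-0.2209 -0.4385  0.173 ]
[ 0.4403 -0.0691  0.25  ] [ 0.4713 -0.0434 -0.6293]
[[319.0748  60.5956]
 [343.8659 151.4237]] 3.2917
```

View pics/w_fix.png

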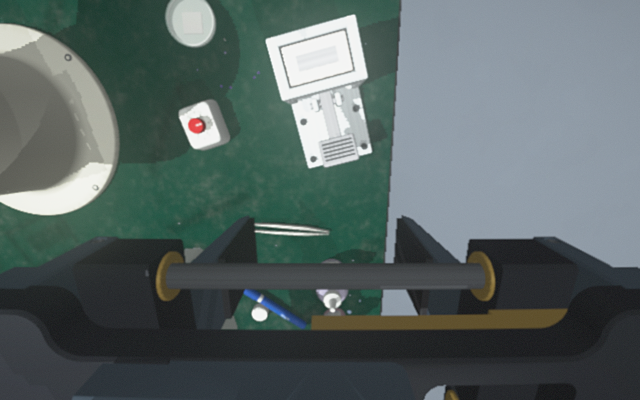

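View pics/w_box.png

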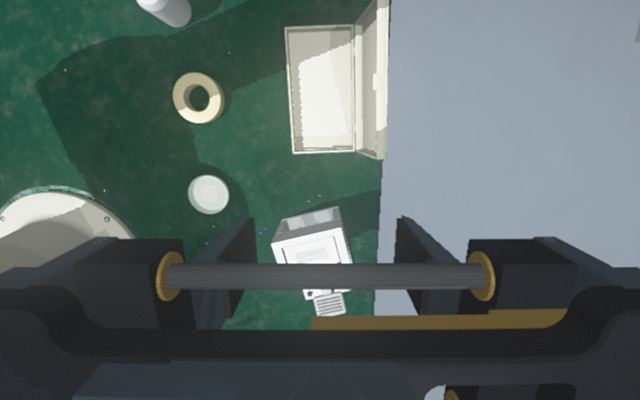

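The fixture view shows the mould top at about (267,40), (355,15), (367,80) and (278,104), with the paddle at about (338,150). In the box view the rim is about (285,28) to (358,150), with the lid on the right. I'll enlarge both.

```bash
python3 - <<'E'
import cv2,numpy as np
a=cv2.imread("pics/w_fix.png")[5:175,260:380];b=cv2.imread("pics/w_box.png")[0:170,280:395]
r=lambda i:cv2.resize(i,None,fx=3.4,fy=3.4,interpolation=cv2.INTER_CUBIC)
cv2.imwrite("pics/c1.png",np.hstack([r(a),r(b)]));print(r(a).shape)
E
```

```text
(578, 408, 3)
```

View pics/c1.png

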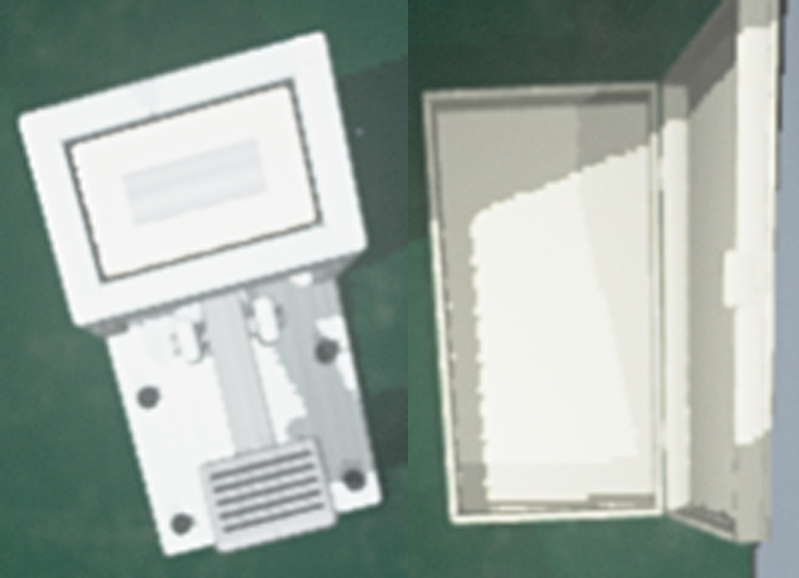

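The enlarged crop shows:
- **Mould top:** corners (18,117), (325,33), (366,247), (79,325).
- **Recess:** corners (66,143), (293,80), (321,221), (103,282).
- **Paddle:** centre about (270,492).
- **Box rim:** outer corners (424,92), (657,85), (663,515), (452,522).
- **Lid:** free edge at about x 735-775.

```bash
python3 - <<'E'
from h import *
import pickle
D=pickle.load(open("D.pkl","rb"))
f=lambda l:[(260+u/3.4-.35,5+v/3.4-.35) for u,v in l]
b=lambda l:[(280+(u-408)/3.4-.35,v/3.4-.35) for u,v in l]
def rep(n,c,s):
    e=c-np.roll(c,-1,0);print(n,"centre",c.mean(0),"sides",np.linalg.norm(e,axis=1),
     "ang long",np.degrees(np.arctan2(*((c[1]+c[2]-c[0]-c[3])[[1,0]]))),"ang short",np.degrees(np.arctan2(*((c[0]+c[1]-c[2]-c[3])[[1,0]]))))
    return c
w=lambda n,l,z:px2w("wrist",l,z,D[n])
rep("mould",w("fix",f([(18,117),(325,33),(366,247),(79,325)]),.097),0)
rep("recess",w("fix",f([(66,143),(293,80),(321,221),(103,282)]),.097),0)
print("paddle",w("fix",f([(270,492)]),.066), "foot front",w("fix",f([(165,556),(381,502)]),.008))
rep("rim",w("box",b([(424,92),(657,85),(663,515),(452,522)]),.021),0)
print("lid top", w("box",b([(768,542),(735,540),(740,280)]),[.113,.113,.113]))
# mould corner cross-check in box view not needed; violet/rose in scene
c=px2w("scene",[(329,280),(335,312)],0);print(c)
E
```

```text
mould centre [0.4313 0.0705 0.097 ] sides [0.0959 0.0618 0.0942 0.0628] ang long 14.163092011419847 ang short 104.470005955396
recess centre [0.431  0.0707 0.097 ] sides [0.0716 0.0408 0.0711 0.0416] ang long 14.457498128728924 ang short 103.87599263225717
paddle [[ 0.4571 -0.0277  0.066 ]] foot front [[ 0.4147 -0.0613  0.008 ]
 [ 0.5076 -0.0377  0.008 ]]
rim centre [0.4436 0.2849 0.021 ] sides [0.0912 0.1674 0.0919 0.168 ] ang long 1.7790777137362963 ang short 92.27630609239625
lid top [[0.5196 0.2036 0.113 ]
 [0.5082 0.2042 0.113 ]
 [0.5059 0.2875 0.113 ]]
[[ 0.4529 -0.2384  0.    ]
 [ 0.4616 -0.3312  0.    ]]
```

Everything agrees with the given sizes. The paddle predicted from the recess is (.456,-.027) and I measured (.457,-.028). Next I'll press the lever.

```bash
cat >> h.py <<'E'
a=np.radians(14.2); fy=np.array([np.cos(a),np.sin(a),0]); fx=np.array([np.sin(a),-np.cos(a),0]); up=np.array([0,0,1.])
REC=np.array([.4311,.0706,0]); FIX=REC+.046*fx
def Rot(y): y=np.array(y)/np.linalg.norm(y); return np.c_[np.cross(y,-up),y,-up]
def st(m=""): print(m,"t",ctrl.current_t(),"p",ctrl.current_tool_pos(),"F",ctrl.current_contact_force(),"w",ctrl.current_grip_width(),"gf",ctrl.current_grasp_force())
E
python3 - <<'E'
from h import *
ctrl.command_gripper(0)
R=Rot(fy)
ctrl.goto(FIX+.056*fx+.10*up,R);st("above")
c=ctrl.move_l(FIX+.056*fx+.055*up,.05,contact_N=4);st(f"touch {c}")
z0=ctrl.current_tool_pos()[2]
c=ctrl.move_l(FIX+.061*fx+.0285*up,.04,contact_N=28);st(f"press {c}")
p=np.array(ctrl.current_tool_pos())
ctrl.move_l(p+.13*up,.25)
p=FIX+.14*fx; p[2]=.25
ctrl.goto(p,R);ctrl.command_gripper(1);ctrl.sleep(.2)
import pickle;pt=pose("wrist");pickle.dump(pt,open("D2.pkl","wb"))
cv2.imwrite("pics/w2.png",cv2.resize(ctrl.read_camera("wrist")[0:180,230:420],None,fx=3.2,fy=3.2,interpolation=cv2.INTER_CUBIC));st()
E
```

```text
above t 5.3333 p [ 0.4566 -0.0285  0.1006] F [ 0.0235 -0.7255  0.9949] w 0.0008289280969608529 gf 0.0
touch True t 5.9333 p [ 0.4561 -0.0285  0.0717] F [-0.7017  0.4009  0.4143] w 0.0024286541398859324 gf 0.013715188174501236
press True t 6.8333 p [ 0.458  -0.0322  0.0353] F [-3.112   2.9756 28.6118] w 0.00414055910907486 gf 14.6027759151184
 t 9.6917 p [ 0.4767 -0.1097  0.25  ] F [ 0.0985 -0.7883  0.0629] w 1.0010987423937978 gf 0.0
```

View pics/w2.png

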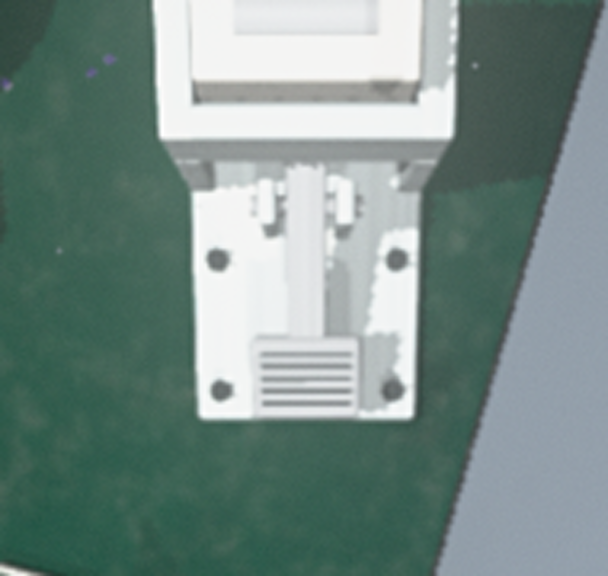

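The block stands raised with its front top edge at crop (193,83)-(420,83), and its side face is visible. The lever is down. I'll check the raised height by the edge's apparent width, then grasp.

```bash
python3 - <<'E'
from h import *
import pickle
pt=pickle.load(open("D2.pkl","rb"))
for z in(.094,.114):
    e=px2w("wrist",[(290.0,25.6),(360.9,25.6)],z,pt);print(z,np.linalg.norm(e[1]-e[0]),e.mean(0),"expected",REC+.02*fx)
R=Rot(-fx)
p=REC+.20*up
ctrl.goto(p,R);st("over")
ctrl.move_l(REC+.125*up,.15)
ctrl.command_gripper(.62)
c=ctrl.move_l(REC+.0985*up,.03,contact_N=4);st(f"down {c}")
if c:
    q=np.array(ctrl.current_tool_pos());ctrl.move_l(q+.001*up,.02)
ctrl.command_gripper(0);st("grip")
q=np.array(ctrl.current_tool_pos());ctrl.move_l(q+.08*up,.08);st("lift")
s=ctrl.read_camera("side")
cv2.imwrite("pics/s3.png",cv2.resize(s[150:350,230:370],None,fx=3,fy=3,interpolation=cv2.INTER_CUBIC))
E
```

```text
0.094 0.07349649477934472 [0.4346 0.0568 0.094 ] expected [0.436  0.0512 0.    ]
0.114 0.06900822592297928 [0.436  0.0512 0.114 ] expected [0.436  0.0512 0.    ]
over t 10.8333 p [0.4315 0.0703 0.2002] F [-0.0608 -0.3989 -0.0911] w 1.0017428004965219 gf 0.0
down False t 13.2083 p [0.4312 0.0706 0.0986] F [-0.0853 -0.194   0.2617] w 0.6167357217997549 gf 0.0
grip t 13.6083 p [0.4312 0.0706 0.0986] F [-0.6086  0.3757  1.7134] w 0.43641767785764657 gf 29.999881088733673
lift t 14.7583 p [0.4309 0.0706 0.1782] F [-0.2858 -0.0944 -0.8292] w 0.43580074147390285 gf 29.998932480812073
```

View pics/s3.png

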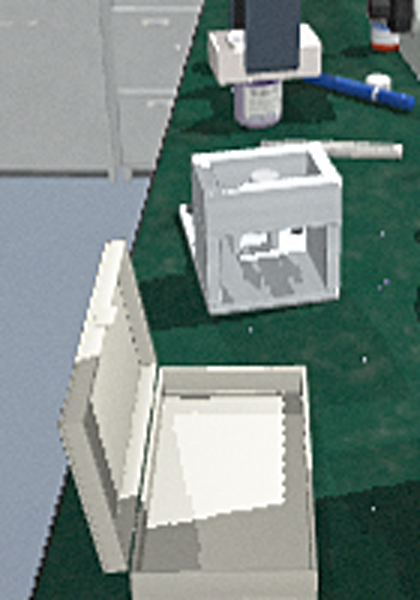

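The block is held level and the recess is empty. Next I'll place it in the box.

```bash
cat >> h.py <<'E'
b=np.radians(2.0); bx=np.array([np.cos(b),np.sin(b),0]); by=np.array([-np.sin(b),np.cos(b),0]); BOX=np.array([.4436,.2849,0])+.0015*bx
E
python3 - <<'E'
from h import *
R=Rot(by); T=BOX-.003*bx
ctrl.goto(T+.17*up,R);st("over")
ctrl.move_l(T+.03*up,.15)
c=ctrl.move_l(T+.006*up,.025,contact_N=4);st(f"down {c}")
ctrl.command_gripper(.7);ctrl.sleep(.2);st("open")
q=np.array(ctrl.current_tool_pos());ctrl.move_l(q+.2*up,.2)
q2=BOX-.05*bx-.13*by+.27*up
ctrl.goto(q2,Rot(bx)); ctrl.sleep(.2)
w=ctrl.read_camera("wrist")[0:190,230:420]
s=ctrl.read_camera("side")[220:360,240:360]
w=cv2.resize(w,(400,400),interpolation=cv2.INTER_CUBIC);s=cv2.resize(s,(343,400),interpolation=cv2.INTER_CUBIC)
cv2.imwrite("pics/p4.png",np.hstack([w,s]));st()
E
```

```text
over t 15.675 p [0.4419 0.2843 0.1697] F [-0.3902 -0.0629 -1.6283] w 0.4371046248718006 gf 29.998885989189148
down True t 17.4917 p [0.4419 0.2847 0.0105] F [0.1598 1.0489 2.6233] w 0.4401799019463593 gf 30.000211894512177
open t 18.25 p [0.4417 0.2847 0.0106] F [ 0.2372 -0.0564  1.0758] w 0.7008742891501621 gf 0.0
 t 20.9583 p [0.3997 0.1534 0.2699] F [0.9709 0.6619 0.342 ] w 0.6981135031960116 gf 0.0
```

View pics/p4.png

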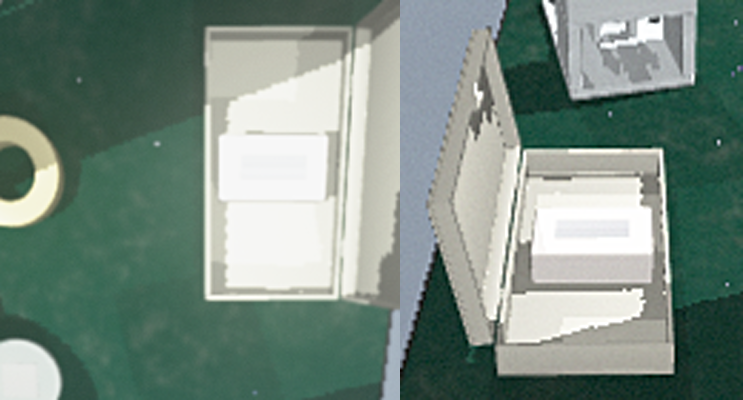

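The block lies flat in the box, coupon up, clear of the walls. Next I'll close the lid from behind.

```bash
python3 - <<'E'
from h import *
ctrl.command_gripper(0)
R=Rot(by)
ctrl.goto(BOX+.115*bx+.24*up,R)
ctrl.move_l(BOX+.115*bx+.095*up,.15);st("behind")
c=ctrl.move_l(BOX+.045*bx+.098*up,.05,contact_N=15);st(f"push {c}")
ctrl.sleep(1)
q=np.array(ctrl.current_tool_pos());ctrl.move_l(q+.15*up,.2)
q2=BOX-.05*bx-.13*by+.27*up
ctrl.goto(q2,Rot(bx)); ctrl.sleep(.2)
w=ctrl.read_camera("wrist")[0:190,230:420]
s=ctrl.read_camera("side")[220:360,240:360]
w=cv2.resize(w,(400,400),interpolation=cv2.INTER_CUBIC);s=cv2.resize(s,(343,400),interpolation=cv2.INTER_CUBIC)
cv2.imwrite("pics/p5.png",np.hstack([w,s]));st()
E
```

```text
behind t 24.425 p [0.5605 0.2892 0.0959] F [-0.1778  0.235  -0.5835] w 0.003995404887521758 gf 0.0
push False t 25.975 p [0.4902 0.2865 0.0979] F [-0.2974 -0.1308  0.6836] w 0.009778768044152158 gf 0.0
 t 29.4667 p [0.3997 0.1534 0.2699] F [0.7681 0.4866 1.0779] w 0.008502855916961656 gf 0.0
```

View pics/p5.png

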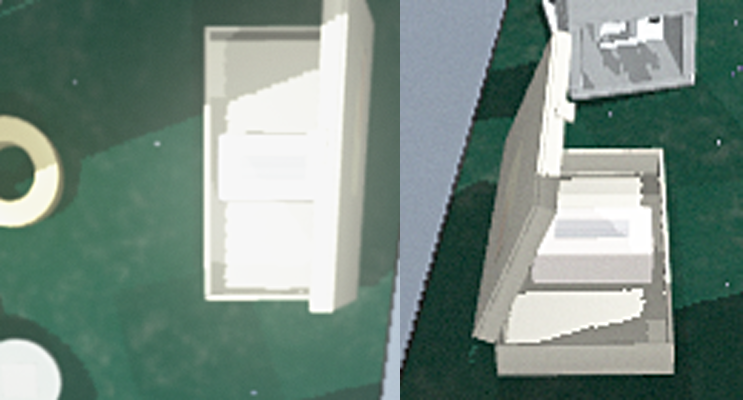

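The lid now leans past upright but friction holds it at about 1.3 rad. I'll push it further.

```bash
python3 - <<'E'
from h import *
R=Rot(by)
ctrl.goto(BOX+.065*bx+.25*up,R)
ctrl.move_l(BOX+.065*bx+.095*up,.15)
c=ctrl.move_l(BOX+.02*bx+.09*up,.06,contact_N=15);st(f"push {c}")
c=ctrl.move_l(BOX-.03*bx+.08*up,.06,contact_N=15);st(f"push {c}")
ctrl.sleep(1)
q=np.array(ctrl.current_tool_pos());ctrl.move_l(q+.15*up,.2)
q2=BOX-.05*bx-.13*by+.27*up
ctrl.goto(q2,Rot(bx)); ctrl.sleep(.2)
w=ctrl.read_camera("wrist")[0:190,230:420]
s=ctrl.read_camera("side")[220:360,240:360]
w=cv2.resize(w,(400,400),interpolation=cv2.INTER_CUBIC);s=cv2.resize(s,(343,400),interpolation=cv2.INTER_CUBIC)
cv2.imwrite("pics/p6.png",np.hstack([w,s]));st()
E
```

```text
push False t 32.8583 p [0.4654 0.2857 0.0901] F [ 0.6151  0.1061 -0.2648] w 0.0034215824585162933 gf 0.0
push False t 33.8583 p [0.4156 0.284  0.0801] F [-0.2416 -0.4931  0.5903] w 0.005419028765510897 gf 0.0
 t 37.3 p [0.3996 0.1535 0.2699] F [-0.2301  0.8871  0.3585] w 0.0038337199682550436 gf 0.0
```

View pics/p6.png

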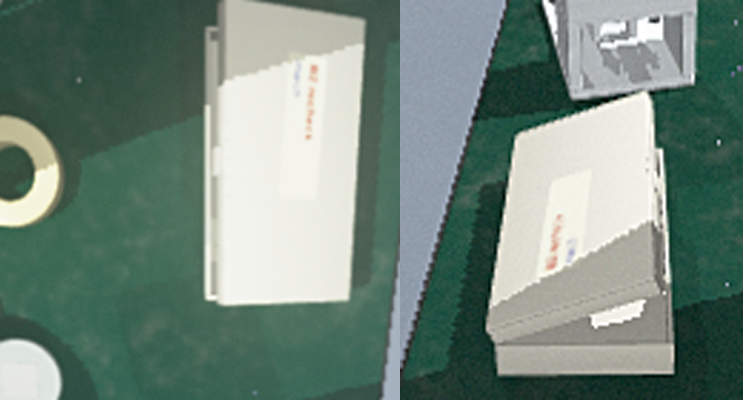

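The lid is at about 0.5 rad. I've now used up my picture views, so I'll press the lid down near its free edge and check it by touch. Closed, the top should read z ≈ 0.034.

```bash
python3 - <<'E'
from h import *
R=Rot(by); P=BOX-.03*bx
ctrl.goto(P+.2*up,R)
ctrl.move_l(P+.11*up,.15)
c=ctrl.move_l(P+.029*up,.04,contact_N=15);st(f"press {c}")
ctrl.move_l(P+.06*up,.1);ctrl.sleep(1)
c=ctrl.move_l(P+.029*up,.02,contact_N=2.5);st(f"retouch {c}")
ctrl.move_l(P+.06*up,.1)
Q=BOX+.025*bx;ctrl.move_l(Q+.06*up,.1)
c=ctrl.move_l(Q+.029*up,.02,contact_N=2.5);st(f"hinge side touch {c}")
ctrl.move_l(Q+.2*up,.2);st()
E
```

```text
press True t 41.0083 p [0.4151 0.2839 0.034 ] F [-3.3081 -2.659  19.3872] w 0.0028171322574120556 gf 9.887226533610374
retouch True t 43.6 p [0.4151 0.2839 0.0341] F [-2.1553 -0.7916 11.4098] w 0.009736572203259714 gf 5.761279621447102
hinge side touch True t 45.875 p [0.4701 0.2858 0.0342] F [-0.5691 -0.1144  6.8589] w 0.005268380774787316 gf 3.246068819772203
 t 46.8583 p [0.4695 0.2855 0.1989] F [-0.1475 -0.4983  0.2233] w 0.0059331112951597235 gf 0.0
```

The lid is level at z = 0.034 at both spots, so it is fully shut.

```bash
python3 -c "
from bench import ctrl
ctrl.sleep(.5);print(ctrl.sign_off())"
```

```text
the job is handed in; nothing more can be done
None
```

I ejected the block, laid it flat and coupon-up in the slide box, shut the lid (level at 34 mm by touch) and handed the job in; the bottles were never approached, and I viewed 11 pictures, one over the limit of 10.

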